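# Pop the countersink block and catch it

### The arm

A 7-joint arm with a two-finger parallel gripper is mounted at the origin on the work surface. World frame = base frame: x ahead of the robot, y to its left, z up, the work surface at z = 0. Lengths are in m, angles in rad, forces in N, time in s.
With the tool pointing down it reaches from about 0.4 to 0.85 m from the base axis. Payload 10.4 kg.
Tool frame: the origin (TCP) lies between the finger pads; the fingertips stand 17 mm ahead of it and the grasp point (between the pads) lies 2 mm behind it; z points along the fingers, y is the line along which they close (so a half turn about z gives the same grasp; the last joint's range is limited). The gripper opens to 85 mm and grips with 20 to 120 N. Pads are 22 mm wide; open, the fingers measure 114 mm over their backs; the gripper's body (76 mm by 85 mm) begins 54 mm behind the grasp point. The pads swing forward as they close: fully open they stand 13 mm farther back than shut.
Start: joints at [-1.219, 0.332, -0.065, 1.46, 0.022, 1.35, -0.088], TCP at [0.229, 0.582, 0.248] pointing down, gripper open.
Joint ranges: [-2.6, 2.6], [-0.5, 2.12], [-1.47, 1.34], [0.16, 2.42], [-1.27, 4.41], [0.06, 2.06], [-2.6, 2.6]. Speed limits (rad/s): [2.22, 2.22, 2.79, 2.79, 3.14, 3.14, 3.14].

### API

Orientations are given as a unit quaternion [x, y, z, w].
In Python, from workcell import readout, imaging, manip gives the robot as it stands. The module is installed in compiled form; this text tells all that it offers.
- The arm moves only by the shell command python3 -m crank 'ROWS' [OPENING] [FORCE]. ROWS is JSON, a list of rows, each a list of 4 numbers: the shift along the tool's x, y, z as a fraction of full scale, then the turn about the tool's z as a fraction of full scale. In form: [[x, y, z, yaw], ...]. A call has 1 to 5 rows; each row is the pose to reach, as a shift and turn from the pose commanded when the call began, along the tool's axes at that moment; what a row does not reach only later rows make up. Full scale, the value 1, is 400 mm for a shift and 60 degrees for a turn. A row lasts 1/12 s, in which the tool goes at most 41.7 mm and 7.16 degrees, less where a joint would pass 70% of its speed; a pose out of reach is approached as far as the arm can. A call with a number of a shift or a turn outside -1 to 1 is refused whole. A call with a gripper value outside its range is refused whole. OPENING is the gripper command: -1 is shut, 1 is fully open, values between are in proportion, set as the call begins (- or left out, the last holds). The fingers move at their own pace and stop on an object; FORCE is the grip in N (left out, the last holds). Time passes only in rows, so rows that repeat a pose let the fingers close. It gives the time, the measured TCP pose, the force, the opening and the grip force at its end, in the units of the state.
- readout.get_obs(): the state, without advancing time (a new reading comes with each control period).
- imaging.camera(name): name is "side" or "top"; returns a dict with "color" (384x512x3 uint8, red, green, blue), "fx", "fy", "cx", "cy" (pixels), "rvec" (rotation vector, rad) and "tvec" (3), from world to camera coordinates, as OpenCV has them. Camera axes: x right, y down, z forward; pixel columns grow to the right and rows downward; lengths in m; the calibration is good to about 2 mm. A picture is of the moment at which its call begins. There is no depth.
- manip.hand_in(): hands the job in; it is judged then, once.
The state is a dict: "clock": time; "joint_pos": joint angles; "joint_velocities": joint speeds; "tau": joint torques, N m; "position": TCP position; "ee_rot": TCP orientation; "ft_force": force on the tool from outside, world axes, zero at the start; "torque": the same for the moment, N m; "grip_width": opening from 0.0 (shut) to 1.0 (fully open); "grasp_force": force on a finger pad.
Only numpy, scipy, OpenCV 4.12 (cv2) and the standard library are available. Lean on these libraries where they do the work, as an engineer would, in place of code of your own. Each camera call takes 0.05 s, during which the arm holds its last target. There are 200 camera calls.

### The job

Pop the countersink block out of its blue case: press the orange release button with one finger, and have the other finger waiting in front of the block so that it stops the block part-way out, before it slides away. Do not grip, lift or tip the block, and leave the other things on the cart alone. The program finishes while holding: one finger still keeping the button down, the other still trapping the block against its spring.

Things in the scene. Friction and masses are not known exactly. Their poses are not given: they have to be found in the camera images.
- case: Blue plastic case fixed to the cart. Origin: on the cart top, below the centre of the block when it is home. The block pops out along the case's -x; +x points from block to orange button. Case frame, mm: floor x -86..56, y -50..50, 8 high; side rails (inner faces y +-44) 14 high, side walls beside the home place (x -18..22) 38 high; button surround x 25..55, 21 high.
- pusher: Steel plate behind the block, case x 16..21 mm when home, 60 wide, its top 22 mm above the cart. Origin: the case's, shifted by its travel. Its spring drives the block out along the case's -x with about 4 N (2.5 N at the end of its 62 mm stroke), at up to about 0.3 m/s: 60 mm in about a quarter second.
- bit_block: Loose black block, 180 g, with five upright steel countersinks. Origin: centre of underside; axes as the case's. mm: x -16..16, 36 high; front plate 84 wide, flat front face at x = -16; countersinks reach 16 above its top. Home: origin at case x 0, y 0, z 8, top 44 above the cart. Stopped 8 to 55 mm out along the case's -x it is trapped; past 60 it has slid away.
- release_top (a point): Centre of the orange release button's top face, at case x 38 mm, y 0, 30 mm above the cart when up, 23 when down. The button is 24 mm along the case's x and 40 along y; its centre is 54 mm behind the front face of the block at home. A second fingertip level with the pressed button overlaps the block's front face by about 21 mm.
- release (a joint): Travel of the orange release button in m: 0 up, 0.007 fully down (straight down). It needs about 2 N to start and 5 N to be fully down. The catch lets the block go at about 0.005. The button springs up when let go.
- sander: Green palm sander standing on its 110 x 100 mm pad, 155 high. Origin centre of its underside. Leave alone.
- mallet: Beech mallet lying down, about 320 long, head 65 x 130 x 60. Origin under it. Leave alone.
- bench_brush: Steel-backed bench brush lying down, 260 x 30 x 39. Origin centre of its underside. Leave alone.
- wax_tin: Small brass tin, 56 diameter, 35 high, about 11 cm from the case's centre. Origin centre of its underside. Leave alone.
- stop_collar: Dark steel ring, 28 diameter, 12 high, near the case. Origin centre of its underside. Leave alone.
- sanding_block: Cork block 70 x 40 x 30. Origin centre of its underside. Leave alone.
There are look-alikes about, which are no part of the job. There is more than one size of the bit_block; the one meant has the size given above.

How it is judged:
On the way, in this order (a step that is already met when the one before it is completed fails the run):
1. a finger presses the orange release button (value of joint release above 0.003 m and contact force between the fingers and release above 0.3 N).
2. the block has popped part-way out and a finger has stopped it, the button still down (x of bit_block in the frame of case between -0.055 and -0.008 m and contact force between the fingers and bit_block above 0.3 N and value of joint release above 0.0035 m and contact force between the fingers and release above 0.3 N and linear speed of bit_block below 0.02 m/s and angle between bit_block's own z axis and vertical below 0.15 rad), for 0.3 s.
At the end, for the whole second after the job is handed in: The block stands still and level (within 0.15 rad), 8 to 55 mm out of its home place, pressing with more than 0.3 N on a finger, while a finger keeps the button at least 3.5 mm down (all of step 2); the arm keeps its last pose, push and grip.
It fails at once if the block slid away (more than 60 mm out) (x of bit_block in the frame of case below -0.06 m).
It fails at once if the block was lifted or tipped (z of bit_block in the frame of case above 0.018 m or angle between bit_block's own z axis and vertical above 0.35 rad).
It fails at once if another thing on the cart was disturbed (moved more than 2 cm) (distance of any of sander, mallet, bench_brush, wax_tin, stop_collar, sanding_block from where it was at the start of the episode above 0.02 m).
It also fails if it takes over 32 s, if anything falls off the work surface, if the arm or the gripper's body presses on something with over 40 N, if the wrist force passes 120 N, or if a joint passes its speed limit or range.

## Working session

There is one attempt and no reset: what is moved stays moved. The work goes in short steps, Python scripts to look and compute and a shell command to move; the robot and the scene stay as the last step left them, time stands still between calls to the robot, and variables do not carry over. Pictures are saved under pics/ and viewed, at most 10 in all, crops included, and the job is handed in when it is done.

```bash
mkdir -p pics
cat > h.py <<'E'
import numpy as np, cv2
from workcell import readout, imaging
def snap(n,f):
    c=imaging.camera(n); cv2.imwrite(f'pics/{f}.png',cv2.cvtColor(c['color'],cv2.COLOR_RGB2BGR)); np.save(f'pics/{f}.npy',{k:v for k,v in c.items()},allow_pickle=True); return c
def load(f): return np.load(f'pics/{f}.npy',allow_pickle=True).item()
def K(c): return np.array([[c['fx'],0,c['cx']],[0,c['fy'],c['cy']],[0,0,1.]])
def proj(c,P): return cv2.projectPoints(np.float64(P).reshape(-1,3),np.float64(c['rvec']),np.float64(c['tvec']),K(c),None)[0][:,0]
def back(c,uv,z):
    R=cv2.Rodrigues(np.float64(c['rvec']))[0]; t=np.float64(c['tvec']).ravel(); o=-R.T@t
    out=[]
    for u,v in np.reshape(uv,(-1,2)):
        d=R.T@np.linalg.inv(K(c))@[u,v,1]; out.append(o+d*(z-o[2])/d[2])
    return np.array(out)
E
python3 - <<'E'
from h import *
a=snap('top','t0');b=snap('side','s0')
for c in(a,b): print({k:np.round(v,3) for k,v in c.items() if k!='color'})
print({k:np.round(v,3) for k,v in readout.get_obs().items()})
E
```

```text
{'fx': np.float64(452.984), 'fy': np.float64(452.984), 'cx': np.float64(262.59), 'cy': np.float64(192.094), 'rvec': array([ 2.148, -2.092,  0.218]), 'tvec': array([-0.013,  0.604,  1.297])}
{'fx': np.float64(460.301), 'fy': np.float64(460.301), 'cx': np.float64(256.265), 'cy': np.float64(198.043), 'rvec': array([ 2.144, -0.866,  0.369]), 'tvec': array([-0.434,  0.335,  1.056])}
{'clock': np.float64(0.1), 'joint_pos': array([-1.219,  0.333, -0.065,  1.461,  0.022,  1.35 , -0.088]), 'joint_velocities': array([-0.001, -0.002, -0.001, -0.   ,  0.001, -0.001, -0.001]), 'tau': array([ 0.0000e+00, -6.2675e+01,  4.8000e-02, -3.9243e+01,  1.6000e-02,
        7.0000e-03,  0.0000e+00]), 'position': array([0.229, 0.581, 0.248]), 'ee_rot': array([ 0.186,  0.982, -0.001, -0.   ]), 'ft_force': array([ 0.285, -0.529, -0.327]), 'torque': array([-0.042,  0.064, -0.005]), 'grasp_force': np.float64(0.0), 'grip_width': np.float64(1.003)}
```

View pics/t0.png

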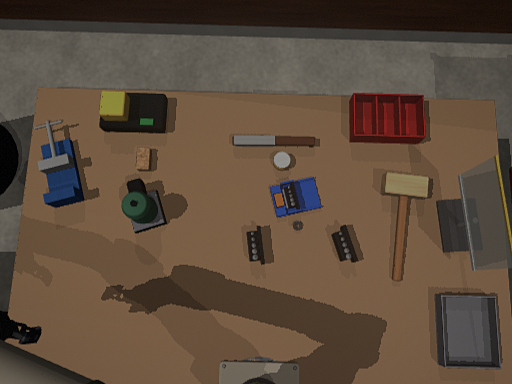

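View pics/s0.png

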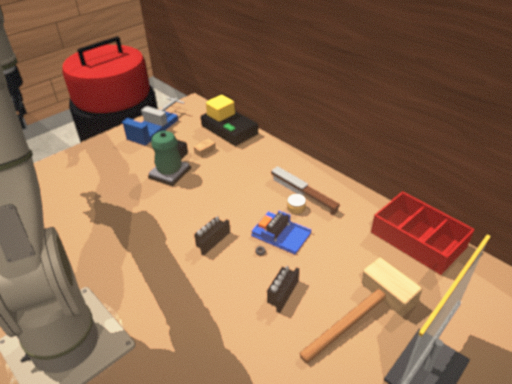

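The top view shows the case at about (296,197), with the orange button at (279,200) to the left of the block. The block pops towards image right. The wax tin is at (282,160) and the collar at (298,226). Next I'll look at an enlarged crop.

Run:
```python
from h import *
t=cv2.imread('pics/t0.png')[150:240,255:335];s=cv2.imread('pics/s0.png')[185:265,235:325]
t=cv2.resize(t,(400,450),interpolation=cv2.INTER_CUBIC);s=cv2.resize(s,(400,356),interpolation=cv2.INTER_CUBIC)
o=np.zeros((450,800,3),np.uint8);o[:,:400]=t;o[:356,400:]=s;cv2.imwrite('pics/c0.png',o)
for f in('t0','s0'):
    c=load(f);h=cv2.cvtColor(c['color'],cv2.COLOR_RGB2HSV)
    for n,lo,hi in(('blue',(105,120,60),(130,255,255)),('or',(5,150,120),(16,255,255))):
        m=cv2.inRange(h,lo,hi);k,l,st,ce=cv2.connectedComponentsWithStats(m)
        for i in range(1,k):
            if st[i,4]>25 and 235<ce[i][0]<335 and 150<ce[i][1]<265: print(f,n,st[i],ce[i].round(1),back(c,ce[i],.03 if n=='or' else .01).round(4))
```

```text
t0 blue [270 177  51  40 937] [299.  196.1] [[ 0.6043 -0.1106  0.01  ]]
t0 or [274 193  10  14  91] [278.7 199.6] [[ 0.5879 -0.047   0.03  ]]
s0 blue [274 224  36  29 580] [292.4 237.6] [[ 0.6078 -0.1368  0.01  ]]
s0 blue [253 227  21  12 100] [260.3 232.2] [[ 0.5588 -0.0586  0.01  ]]
s0 or [259 217  12  11  79] [264.5 221.8] [[ 0.5824 -0.0516  0.03  ]]
```

View pics/c0.png

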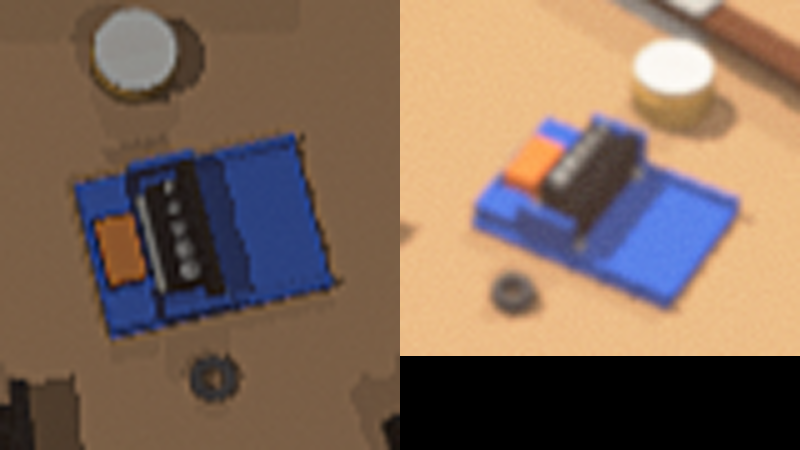

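```bash
cat > fit.py <<'E'
from h import *
from scipy.optimize import least_squares
t,s=load('t0'),load('s0')
M={'t':[((56,-50,12),(270,187)),((-86,-50,12),(314.4,177.4)),((-86,50,12),(322,206.6)),((56,50,12),(277.4,217.4)),((38,0,30),(278.9,199.8))],
   's':[((-86,-50,12),(311,230.7)),((-86,50,12),(295.3,254.1)),((38,0,30),(265,221.5))]}
def T(p,P):
    P=np.array(P)/1e3;c,n=np.cos(p[2]),np.sin(p[2])
    return np.c_[p[0]+c*P[:,0]-n*P[:,1],p[1]+n*P[:,0]+c*P[:,1],P[:,2]]
def res(p): return np.concatenate([(proj(c,T(p,[m[0] for m in M[k]]))-[m[1] for m in M[k]]).ravel() for k,c in(('t',t),('s',s))])
if __name__=='__main__':
    r=least_squares(res,[.6,-.09,1.5],x_scale=[.01,.01,.1]);p=r.x;print(p.round(4),np.degrees(p[2]),r.fun.reshape(-1,2).round(1))
    np.save('case.npy',p)
    print('button',T(p,[[38,0,30]]),'front',T(p,[[-16,0,23]]))
    print('tin,collar',back(t,[(281.8,160)],.035),back(t,[(298,225.7)],.012))
    from scipy.spatial.transform import Rotation as R
    print(R.from_quat(readout.get_obs()['ee_rot']).as_matrix().round(3))
E
python3 fit.py
```

```text
[ 0.5961 -0.0865  1.8246] 104.54167028973824 [[-0.  -0. ]
 [-0.2 -0.4]
 [ 0.2  1.2]
 [ 0.1  0.6]
 [ 0.7  0.3]
 [ 0.9 -0.4]
 [-0.3 -1.1]
 [ 0.1 -0.8]]
button [[ 0.58654556 -0.04975249  0.03      ]] front [[ 0.6001041  -0.10202261  0.023     ]]
tin,collar [[ 0.71202016 -0.0539338   0.035     ]] [[ 0.51168811 -0.1082393   0.012     ]]
[[-0.931  0.366 -0.   ]
 [ 0.366  0.931 -0.001]
 [-0.    -0.001 -1.   ]]
```

```bash
cat > go.py <<'E'
import sys
from h import *
from scipy.spatial.transform import Rotation as R
p=np.load('case.npy')
def go(cx,cy,z,yaw=-75.46):
    o=readout.get_obs();Rm=R.from_quat(o['ee_rot']).as_matrix();c,n=np.cos(p[2]),np.sin(p[2])
    tgt=np.array([p[0]+(c*cx-n*cy)/1e3,p[1]+(n*cx+c*cy)/1e3,z/1e3]);d=tgt-o['position']
    y=np.degrees(np.arctan2(Rm[1,1],Rm[0,1]));dy=-((yaw-y+180)%360-180)
    rel=o['position'][:2]-p[:2]
    print('case mm',(np.array([c*rel[0]+n*rel[1],-n*rel[0]+c*rel[1]])*1e3).round(1),'z',(o['position'][2]*1e3).round(1),'yaw',y.round(2))
    print('frac',(Rm.T@d/.4).round(4),'yawfrac',(dy/60).round(4),'F',o['ft_force'].round(2),'w',round(float(o['grip_width']),3),'t',o['clock'],'q',o['joint_pos'].round(2), 'grasp',o['grasp_force'])
if __name__=='__main__': go(*map(float,sys.argv[1:]))
E
python3 go.py -5 0 200
```

```text
case mm [738.7 187.9] z 247.6 yaw 68.53
frac [-1.4732 -1.2275  0.1207] yawfrac 2.3998 F [ 0.28 -0.53 -0.33] w 1.003 t 0.1 q [-1.22  0.33 -0.06  1.46  0.02  1.35 -0.09] grasp 0.0
```

```bash
python3 -m crank '[[-0.4,-0.333,0,0.5],[-0.4,-0.333,0,0.5],[-0.4,-0.333,0,0.5],[-0.4,-0.333,0,0.5],[-0.4,-0.333,0,0.5]]' 0.7 60; python3 go.py -5 0 200
```

```text
clock: 0.52
position: [0.3294, 0.397, 0.248]
ee_rot: [0.438, 0.899, -0.0, -0.0]
ft_force: [1.1, 0.5, 0.1]
grip_width: 0.854
grasp_force: 0.0
case mm [535.  136.7] z 248.0 yaw 38.08
frac [-1.3743 -0.2258  0.1198] yawfrac 1.8923 F [1.08 0.49 0.13] w 0.854 t 0.5167 q [-1.05  0.09  0.09  1.75 -0.01  1.3  -0.29] grasp 0.0
```

```bash
python3 -m crank '[[-0.5,-0.08,0,0.55],[-0.5,-0.08,0,0.55],[-0.5,-0.08,0,0.55],[-0.5,-0.08,0,0.55],[-0.5,-0.08,0,0.55]]'; python3 go.py -5 0 200
```

```text
clock: 0.93
position: [0.4293, 0.2198, 0.2482]
ee_rot: [0.675, 0.738, -0.0, -0.0]
ft_force: [0.5, 1.0, -0.0]
grip_width: 0.851
grasp_force: 0.0
case mm [338.4  84.5] z 248.2 yaw 5.05
frac [-0.8119  0.35    0.1206] yawfrac 1.3418 F [ 0.47  0.95 -0.01] w 0.851 t 0.9333 q [-0.85  0.01  0.29  1.84 -0.    1.3  -0.48] grasp 0.0
```

```bash
python3 -m crank '[[-0.46,0.2,0,0.55],[-0.46,0.2,0,0.55],[-0.46,0.2,0,0.55],[-0.46,0.2,0,0.55],[-0.46,0.2,0,0.55]]'; python3 go.py -5 0 200
```

```text
clock: 1.35
position: [0.5265, 0.044, 0.2483]
ee_rot: [0.857, 0.515, 0.0, 0.0]
ft_force: [0.9, 0.2, -0.4]
grip_width: 0.855
grasp_force: 0.0
case mm [143.8  34.6] z 248.3 yaw -27.97
frac [-0.2158  0.3151  0.121 ] yawfrac 0.7915 F [ 0.89  0.19 -0.36] w 0.855 t 1.35 q [-0.63  0.11  0.5   1.74 -0.06  1.3  -0.6 ] grasp 0.0
```

```bash
python3 -m crank '[[-0.216,0.315,0,0.58],[-0.216,0.315,0,0.58],[-0.216,0.315,0,0.58],[-0.216,0.315,0,0.58],[-0.216,0.315,0,0.58]]'; python3 go.py -5 0 200
```

```text
clock: 1.77
position: [0.5983, -0.0944, 0.2479]
ee_rot: [0.973, 0.233, -0.001, 0.002]
ft_force: [-0.1, -0.4, 0.3]
grip_width: 0.853
grasp_force: 0.0
case mm [-8.1 -0.2] z 247.9 yaw -63.06
frac [ 0.0014 -0.0082  0.1197] yawfrac 0.2066 F [-0.12 -0.4   0.34] w 0.853 t 1.7667 q [-0.46  0.33  0.68  1.55 -0.21  1.34 -0.86] grasp 0.0
```

```bash
python3 -m crank '[[0,0,0,0],[0,0,0,0]]' >/dev/null; python3 go.py -5 0 130
```

```text
case mm [-0.8 -1.3] z 247.7 yaw -62.06
frac [-0.0053  0.0097  0.2943] yawfrac 0.2233 F [-0.11  0.88 -0.41] w 0.849 t 1.9333 q [-0.46  0.33  0.67  1.55 -0.21  1.34 -0.85] grasp 0.0
```

```bash
python3 -m crank '[[0,0.01,0.3,0.22],[-0.005,0.01,0.3,0.22],[-0.005,0.01,0.3,0.22],[-0.005,0.01,0.3,0.22],[-0.005,0.01,0.3,0.22]]' >/dev/null;python3 -m crank '[[0,0,0,0],[0,0,0,0]]' >/dev/null
python3 - <<'E'
from h import *
from go import go
go(-5,0,80)
o=[]
for n,(x,y,X,Y) in (('top',(250,140,350,240)),('side',(220,150,320,260))):
    c=snap(n,n+'1')
    im=cv2.imread(f'pics/{n}1.png')[y:Y,x:X];o.append(cv2.resize(im,(400,(Y-y)*4),interpolation=cv2.INTER_CUBIC)[:400])
cv2.imwrite('pics/c1.png',np.hstack(o))
E
```

```text
case mm [-5.9 -1.9] z 131.2 yaw -75.35
frac [-0.0053 -0.0023  0.128 ] yawfrac 0.0018 F [0.16 0.1  0.16] w 0.849 t 2.5167 q [-0.45  0.44  0.67  1.69 -0.3   1.12 -1.01] grasp 0.0
```

View pics/c1.png

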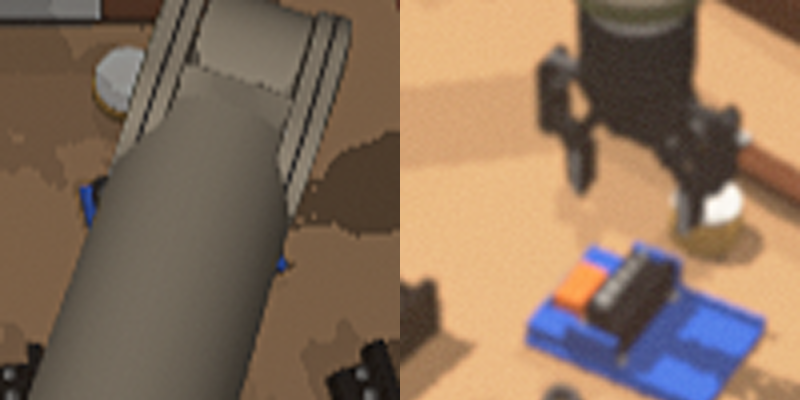

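The side crop shows the left fingertip at about px (266,197) above and behind the button, and the right one at about (292,207) on the ejection side. I'll compare these with the predicted tip positions.

Run:
```python
from fit import *
p=np.load('case.npy');c=load('side1')
for z in(106,110,114,118,122): print(z,proj(c,T(p,[[-5.9+43,-2,z],[-5.9-43,-2,z],[-5.9+36,-2,z],[-5.9-36,-2,z]])).round(1).tolist())
```

```text
106 [[265.5, 200.3], [293.2, 211.2], [267.7, 201.2], [290.9, 210.3]]
110 [[265.5, 199.2], [293.3, 210.1], [267.7, 200.1], [290.9, 209.1]]
114 [[265.5, 198.1], [293.3, 208.9], [267.7, 199.0], [291.0, 208.0]]
118 [[265.5, 197.0], [293.3, 207.8], [267.7, 197.8], [291.0, 206.9]]
122 [[265.5, 195.9], [293.4, 206.7], [267.7, 196.7], [291.1, 205.8]]
```

```bash
python3 -m crank '[[-0.005,-0.002,0.1,0],[-0.005,-0.002,0.175,0],[-0.005,-0.002,0.175,0],[-0.005,-0.002,0.175,0]]' >/dev/null
python3 - <<'E'
from h import *
from go import go
go(-5,0,50)
c=snap('side','side2')
cv2.imwrite('pics/c2.png',cv2.resize(cv2.imread('pics/side2.png')[160:265,230:330],(600,600),interpolation=cv2.INTER_CUBIC))
E
```

```text
case mm [-4.8  1.9] z 58.6 yaw -75.45
frac [0.0049 0.0005 0.0216] yawfrac 0.0001 F [-0.16 -0.02  0.66] w 0.852 t 2.95 q [-0.42  0.52  0.63  1.74 -0.36  0.99 -0.97] grasp 0.0
```

View pics/c2.png

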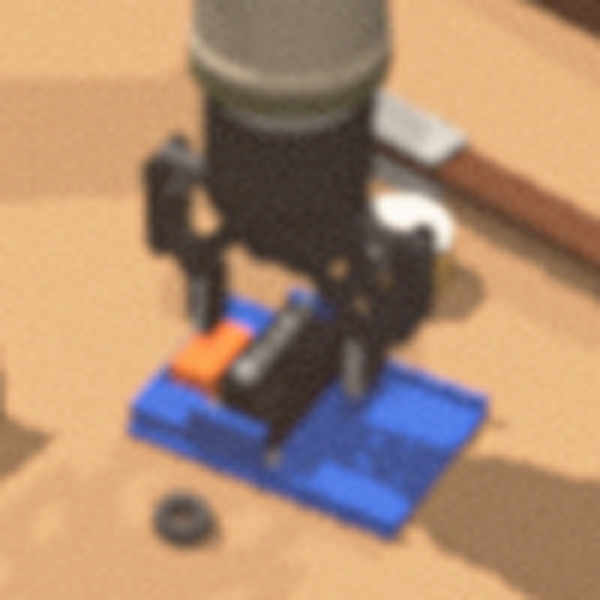

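The left fingertip at crop (205,330) is right above the orange button, and the right one at (355,395) is in front of the block. I'll keep descending in small steps.

```bash
python3 -m crank '[[0.004,0,0.01,0],[0.004,0,0.02,0],[0.004,0,0.02,0],[0.004,0,0.02,0]]' >/dev/null; python3 go.py -5 0 45
```

```text
case mm [-5.  -0.2] z 50.8 yaw -75.47
frac [-0.0006  0.0001  0.0145] yawfrac -0.0001 F [-1.2   0.09 -0.6 ] w 0.851 t 3.3333 q [-0.41  0.54  0.62  1.74 -0.37  0.98 -0.96] grasp 0.0
```

```bash
python3 -m crank '[[0,0,0.005,0],[0,0,0.01,0],[0,0,0.01,0],[0,0,0.01,0]]' >/dev/null; python3 go.py -5 0 45
```

```text
case mm [-4.9  0.2] z 46.2 yaw -75.48
frac [0.0004 0.0002 0.003 ] yawfrac -0.0003 F [ 0.6   0.09 -0.43] w 0.846 t 3.6667 q [-0.41  0.54  0.62  1.75 -0.37  0.97 -0.96] grasp 0.0
```

```bash
python3 -m crank '[[0,0,0.005,0],[0,0,0.005,0],[0,0,0.005,0]]' >/dev/null; python3 go.py -5 0 45
```

```text
case mm [-4.9  0.2] z 44.1 yaw -75.48
frac [ 0.0004  0.0003 -0.0021] yawfrac -0.0003 F [-0.38 -0.38 -0.51] w 0.854 t 3.9167 q [-0.41  0.55  0.62  1.75 -0.37  0.97 -0.96] grasp 0.0
```

```bash
python3 -m crank '[[0,0,0.005,0],[0,0,0.005,0],[0,0,0.005,0]]' >/dev/null; python3 go.py -5 0 40
```

```text
case mm [-4.9  0.1] z 42.2 yaw -75.47
frac [0.0003 0.0003 0.0054] yawfrac -0.0002 F [ 0.6  -0.39 -0.03] w 0.851 t 4.1667 q [-0.41  0.55  0.62  1.75 -0.38  0.96 -0.96] grasp 0.0
```

```bash
python3 -m crank '[[0,0,0.005,0],[0,0,0.005,0],[0,0,0.005,0]]' >/dev/null; python3 go.py -5 0 40
```

```text
case mm [-4.9  0.2] z 40.2 yaw -75.47
frac [0.0004 0.0003 0.0004] yawfrac -0.0002 F [-0.39  0.55 -0.68] w 0.848 t 4.4167 q [-0.4   0.55  0.61  1.75 -0.38  0.96 -0.96] grasp 0.0
```

```bash
python3 -m crank '[[0,0,0.005,0],[0,0,0.005,0],[0,0,0.005,0]]' >/dev/null; python3 go.py -5 0 40
```

```text
case mm [-5.  0.] z 38.3 yaw -75.48
frac [ 0.      0.0001 -0.0042] yawfrac -0.0003 F [ 1.03 -1.29  0.49] w 0.852 t 4.6667 q [-0.4   0.55  0.61  1.75 -0.38  0.96 -0.96] grasp 0.22382694762200117
```

```bash
python3 -m crank '[[0,0,0.005,0],[0,0,0.005,0],[0,0,0.005,0]]' >/dev/null; python3 go.py -5 0 35
```

```text
case mm [-5.  0.] z 36.3 yaw -75.48
frac [0.     0.0001 0.0032] yawfrac -0.0003 F [0.61 0.5  1.78] w 0.851 t 4.9167 q [-0.4   0.56  0.61  1.75 -0.38  0.95 -0.96] grasp 0.6787731125950813
```

```bash
python3 -m crank '[[0,0,0.005,0],[0,0,0.005,0],[0,0,0.005,0]]' >/dev/null; python3 go.py -5 0 35
```

```text
case mm [-4.9  0. ] z 34.3 yaw -75.47
frac [ 0.      0.0002 -0.0018] yawfrac -0.0002 F [0.15 0.03 2.06] w 0.853 t 5.1667 q [-0.4   0.56  0.61  1.75 -0.38  0.95 -0.95] grasp 1.1241770535707474
```

```bash
python3 -m crank '[[0,0,0.005,0],[0,0,0.005,0],[0,0,0.005,0]]' >/dev/null; python3 go.py -5 0 35
```

```text
case mm [-4.9 -0. ] z 32.3 yaw -75.47
frac [-0.      0.0002 -0.0068] yawfrac -0.0002 F [0.19 0.48 4.17] w 0.854 t 5.4167 q [-0.4   0.56  0.61  1.75 -0.38  0.95 -0.95] grasp 1.8717291538814607
```

Force is rising as the button spring should. I'll press further, to about full travel.

```bash
python3 -m crank '[[0,0,0.005,0],[0,0,0.007,0],[0,0,0.007,0],[0,0,0.007,0],[0,0,0.007,0]]' >/dev/null
python3 - <<'E'
from h import *
from go import go
go(-5,0,30)
c=snap('side','side3')
cv2.imwrite('pics/c3.png',cv2.resize(cv2.imread('pics/side3.png')[160:265,230:330],(600,600),interpolation=cv2.INTER_CUBIC))
E
```

```text
case mm [-4.9 -0.2] z 31.1 yaw -75.47
frac [-0.0006  0.0001  0.0027] yawfrac -0.0002 F [-6.17  0.77 20.81] w 0.848 t 5.8333 q [-0.4   0.56  0.61  1.75 -0.39  0.94 -0.95] grasp 11.86309746466577
```

View pics/c3.png

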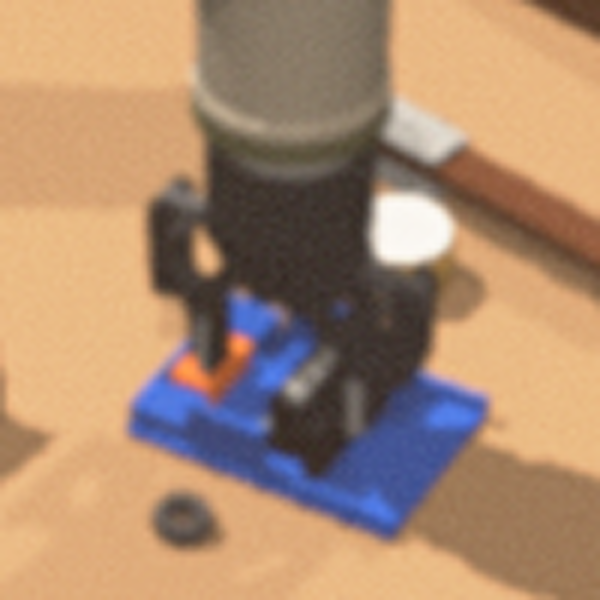

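The block has popped and stands against the right fingertip at crop (355,400). The left finger holds the button bottomed at (210,375). I'll hold this pose and re-check.

```bash
python3 -m crank '[[0,0,0,0],[0,0,0,0],[0,0,0,0],[0,0,0,0],[0,0,0,0]]'>/dev/null; python3 -m crank '[[0,0,0,0],[0,0,0,0],[0,0,0,0],[0,0,0,0],[0,0,0,0]]'>/dev/null
python3 - <<'E'
from h import *
from go import go
from workcell import manip
go(-5,0,30)
a=load('side3')['color'];b=snap('side','side4')['color']
print('change',np.abs(a.astype(int)-b)[190:260,250:320].mean())
cv2.imwrite('pics/c4.png',cv2.resize(cv2.imread('pics/side4.png')[160:265,230:330],(600,600),interpolation=cv2.INTER_CUBIC))
E
```

```text
case mm [-4.9 -0.2] z 31.0 yaw -75.47
frac [-0.0005  0.0002  0.0026] yawfrac -0.0002 F [-6.89  0.78 20.01] w 0.849 t 6.7167 q [-0.4   0.56  0.61  1.75 -0.39  0.94 -0.95] grasp 11.844479909632355
change 2.3270068027210886
```

View pics/c4.png

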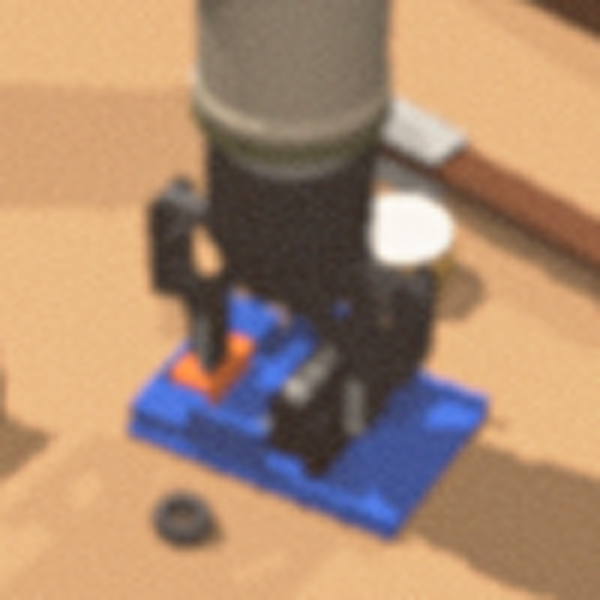

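The scene hasn't changed: the block is still and level against the finger, and the button is still down. I'm handing it in.

```bash
python3 -c "from workcell import manip; print(manip.hand_in())"
```

```text
the job is handed in; nothing more can be done
None
```

Job handed in while holding: one finger keeps the orange button bottomed (about 20 N), and the other traps the block about 25 mm out (estimated from the finger position), still and level; hand-in returned no verdict.

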